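Bring the marked key tag under the punch

ROBOT

A 6-joint arm with a two-finger parallel gripper is mounted at the origin on a cart in front of the work surface, level with it; the furniture and walls round the work are solid. World frame = base frame: x ahead of the robot, y to its left, z up, the work surface at z = 0. Lengths are in m, angles in rad, forces in N, time in s.
With the tool pointing down it reaches from about 0.25 to 0.775 m from the base axis. Payload 4 kg.
Tool frame: the origin (TCP) lies on the centre line of the jaws, within the pads' length; the fingertips stand tip_reach ahead of it and the grasp point (between the pads) lies 6 mm ahead of it (tip_reach is the distance from the TCP to the fingertips, in m); z points along the fingers, y is the line along which they close (so a half turn about z gives the same grasp; the last joint's range is limited). The gripper opens to 85 mm and grips with 20 to 120 N. Pads are 22 mm wide; open, the fingers measure 114 mm over their backs; the gripper's body (76 mm by 85 mm) begins 54 mm behind the grasp point. The pads swing forward as they close: fully open they stand 13 mm farther back than shut.
Start: joints at [1.008, 0.087, 1.371, -0, 1.684, -0.103], TCP at [0.244, 0.493, 0.256] pointing down, gripper open.
Joint ranges: [-3.1, 3.1], [-0.76, 2.03], [0.27, 2.55], [-1.08, 4.22], [0.17, 2.65], [-2.57, 2.57]. Speed limits (rad/s): [2.79, 2.79, 3.14, 3.14, 3.14, 3.14].

INTERFACE

Orientations are given as a 3x3 rotation matrix whose columns are the frame's x, y, z axes.
In Python, from cell import * gives the robot as it stands.
- The arm moves only by the tool drive_tool, never from a script. Its argument "commands" is a list of rows, each an object with "jaw": the closure, from 0 (fully open) to 1 (shut); "dp": the shift along the tool's x, y, z as a fraction of full scale, a list of three; "rot": the turn, a rotation vector about the tool's x, y, z as a fraction of full scale, a list of three. In form: [{"jaw": jaw, "dp": [tx, ty, tz], "rot": [rx, ry, rz]}, ...]. A call has 1 to 12 rows; each row is the pose to reach, as a shift and turn from the pose commanded when the call began, along the tool's axes at that moment, turning the shorter way round; what a row does not reach only later rows make up. Full scale, the value 1, is 300 mm for a shift and 360 degrees for a turn. A row lasts 1/10 s, in which the tool goes at most 50 mm and 8.59 degrees, less where a joint would pass 70% of its speed; a pose out of reach is approached as far as the arm can. A call with a number of a shift or a turn outside -1 to 1 is refused whole. A call with a gripper value outside its range is refused whole. The fingers move at their own pace and stop on an object; "squeeze" is the grip in N (left out, the last holds). Time passes only in rows, so rows that repeat a pose let the fingers close. It gives the time, the measured TCP pose, the force, the opening and the grip force at its end, in the units of the state.
- get_state(): the state, without advancing time (a new reading comes with each control period).
- capture(name): name is "side" or "top" or "wrist"; returns the picture (400x640x3 uint8, red, green, blue); there is no depth.
- camera_params(name): a dict with "K" (3x3 intrinsics, pixels), "world_to_cam" (4x4, takes a point from world to camera coordinates); the wrist camera has in their place "tool_from_camera" (4x4, takes a point from camera to tool coordinates, whose origin is the TCP and whose axes are the flange's). Camera axes: x right, y down, z forward; pixel columns grow to the right and rows downward; lengths in m; the calibration is good to about 2 mm. A picture is of the moment at which its call begins: read the wrist's pose just before it. camera_params takes no time and is no camera call.
- sign_off(): hands the job in; it is judged then, once.
Trained networks look in the newest picture that a camera, given by its name, has taken for a name from the list of things; names that differ only in an ending like _2 or _b are one class to them, and where a whole thing is asked for, a point or a joint stands for the part that bears it (a point fixed in the world has none). Each returns a list of dicts, best first, with "p" (0 to 1); they miss things now and then, are a little off and sometimes report something else, mostly with a low value. They report only what shows in the picture. A call takes as long as a camera call.
- find_in(label, camera): "point" ([row, column] in pixels, amid what is visible of it).
The state is a dict: "clock": time; "joint_positions": joint angles; "dq": joint speeds; "tau": joint torques, N m; "position": TCP position; "tcp_rot": TCP orientation; "contact_force": force on the tool from outside, world axes, zero at the start; "wrist_torque": the same for the moment, N m; "width": finger opening in m; "grip_force": force on a finger pad.
Only numpy, scipy, OpenCV 4.12 (cv2) and the standard library are available. Lean on these libraries where they do the work, as an engineer would, in place of code of your own. Each camera call takes 0.05 s, during which the arm holds its last target. There are 200 camera calls.

TASK

The long wooden key tag still needs its hole punched. Slide it across the punch's work board, keeping it down on the board, until the spot drawn on it lies right under the punch tip, then let go of it and leave it lying flat. Leave the short tag, which already has its hole, where it is.

Things in the scene. Friction and masses are not known exactly. Their poses are not given: they have to be found in the camera images.
- punch_stand: Fixed hand punch on a grey work board: 280 (x, -150..+130) x 380 (y) mm, top 8 mm above this origin on the desk; x points front to back, z up. Column with 90 mm wide foot at the back middle, front face x = +98 mm; a 26 mm wide arm carries a round head, 26 mm across, at x = +50, y = 0, underside 54, top 118 mm above the desk. Lever up to 155 mm over the column. Nothing on it moves.
- punch_tip (a point): Lowest point of the fixed steel pin (9 mm thick, tapering) that points straight down under the round head: x = +50, y = 0 of punch_stand, 25 mm above the board's top, 33 mm above the desk. A tag passes under it freely. The straight way there from either side is clear of the foot.
- long_tag: The work: the longer of two loose plain wooden tags on the board, 200 (its x) x 36 (its y) x 10 mm, about 80 g, no hole. A dark 24 mm ring with a small cross is drawn on its top near the +x end, the end toward the back. Origin: centre of its underside; z up. Can be gripped across its 36 mm width, for instance 55 mm from the origin toward its plain (-x) end.
- mark (a point): Centre of the drawn ring and cross, on the top face of long_tag, at x = +73 mm, y = 0 of the tag (27 mm from its end).
- short_tag: The bystander: the shorter wooden tag, 130 (along its x) x 36 x 10 mm, lying on the board on the other side of the punch from the long one (either side); it has a 10 mm hole with a brass eyelet near one end. Origin: centre of its underside. To be left alone.

How it is judged:
By the outcome, as a careful person would: the job done as asked, in the order asked, and still so for the second after the job is handed in, with the robot touching nothing.
It also fails if it takes over 32 s, if anything falls off the work surface, if the arm or the gripper's body presses on something with over 40 N, if the wrist force passes 120 N, or if a joint passes its speed limit or range.

## Working session

There is one attempt and no reset: what is moved stays moved. The work goes in short steps, Python scripts to look and compute and a tool call to move; the robot and the scene stay as the last step left them, time stands still between calls to the robot, and variables do not carry over. Pictures are saved under pics/ and viewed, at most 10 in all, crops included, and the job is handed in when it is done.

Besides the shell and the picture viewer there is one more tool, called after ">>>" as name(argument=value, ...) on one line, values as JSON. drive_tool: Moves the arm, as the interface text tells. Its arguments: {"type":"object","properties":{"commands":{"type":"array","items":{"type":"object","properties":{"jaw":{"type":"number"},"dp":{"type":"array","items":{"type":"number"}},"rot":{"type":"array","items":{"type":"number"}}}}},"squeeze":{"type":"number"}},"required":["commands"]}

```bash
mkdir -p pics; python3 - <<'E'
from cell import *
import cv2,numpy as np
s=get_state();print(s['clock'],s['position'],s['tcp_rot'],s.get('tip_reach'),s['width'])
for c in ('top','side'):
    im=capture(c);cv2.imwrite(f'pics/{c}0.png',im[:,:,::-1])
    p=camera_params(c);print(c,p)
    for l in ('long_tag','mark','short_tag','punch_stand','punch_tip'):
        print(l,find_in(l,c)[:2])
import cell
print([n for n in dir(cell) if not n.startswith('_')])
E
```

```text
0.0 [0.24383165 0.49248998 0.25509894] [[-8.96156463e-01  4.43736499e-01 -1.22986912e-03]
 [ 4.43738134e-01  8.96154433e-01 -1.92380293e-03]
 [ 2.48491089e-04 -2.26976826e-03 -9.99997393e-01]] None 0.08555483611190567
top {'K': array([[463.84678576,   0.        , 311.11694652],
       [  0.        , 463.84678576, 200.43791079],
       [  0.        ,   0.        ,   1.        ]]), 'world_to_cam': array([[-0.01764428, -0.99968115, -0.01806295,  0.05277269],
       [-0.99609923,  0.0191375 , -0.08613987,  0.57673451],
       [ 0.08645808,  0.01647262, -0.9961193 ,  0.8557917 ],
       [ 0.        ,  0.        ,  0.        ,  1.        ]])}
long_tag [{'point': [234.2, 286.8], 'p': 0.76}, {'point': [208.7, 352.4], 'p': 0.74}]
mark [{'point': [231.4, 286.0], 'p': 0.62}]
short_tag [{'point': [224.7, 422.1], 'p': 0.68}]
punch_stand [{'point': [208.8, 355.3], 'p': 0.66}]
punch_tip [{'point': [210.2, 352.6], 'p': 0.89}]
side {'K': array([[375.90872033,   0.        , 325.41954851],
       [  0.        , 375.90872033, 200.04806193],
       [  0.        ,   0.        ,   1.        ]]), 'world_to_cam': array([[ 0.95213186, -0.30566174,  0.00397812, -0.53220163],
       [-0.18255093, -0.57898555, -0.79463885,  0.18607245],
       [ 0.24519396,  0.75587475, -0.60706942,  0.7302435 ],
       [ 0.        ,  0.        ,  0.        ,  1.        ]])}
long_tag [{'point': [211.4, 293.2], 'p': 0.92}]
mark [{'point': [217.6, 297.7], 'p': 0.61}]
short_tag [{'point': [294.3, 335.6], 'p': 0.57}]
punch_stand [{'point': [257.9, 335.9], 'p': 0.79}]
punch_tip [{'point': [256.8, 336.1], 'p': 0.56}]
['MotionError', 'camera_params', 'capture', 'find_in', 'get_state', 'sign_off', 'tip_reach']
```

View pics/top0.png

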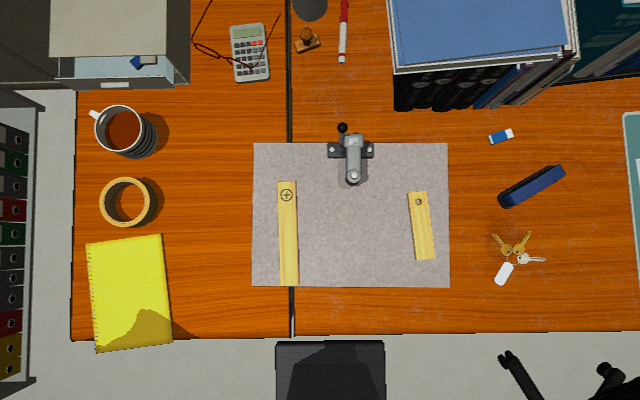

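View pics/side0.png

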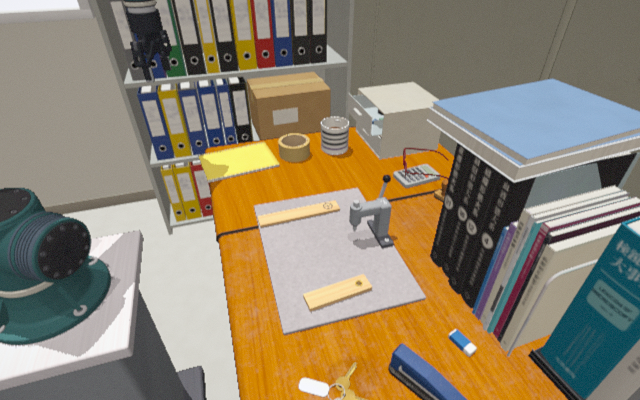

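The top view shows the long tag at columns 277–299, rows 181–285, with its ring at (195,286). The punch head is near (174,352), the short tag near (225,421), and the board corners near (143,253), (142,447), (287,450) and (287,252). The side view agrees, and both tags are free.

```bash
cat > h.py <<'E'
from cell import *
import cv2,numpy as np
def ray(c,uv,z,s=None):
    p=camera_params(c);K=p['K']
    if c=='wrist':
        T=np.eye(4);T[:3,:3]=s['tcp_rot'];T[:3,3]=s['position'];T=T@p['tool_from_camera']
    else: T=np.linalg.inv(p['world_to_cam'])
    d=T[:3,:3]@np.linalg.solve(K,[uv[0],uv[1],1.]);o=T[:3,3]
    return o+d*(z-o[2])/d[2]
def rect(im,roi,z,c='top',s=None,lo=(10,60,110),hi=(35,255,255)):
    """tag outline in a roi (c0,r0,c1,r1) -> world centre, angle, size"""
    hsv=cv2.cvtColor(im,cv2.COLOR_RGB2HSV);m=cv2.inRange(hsv,lo,hi)
    k=np.zeros_like(m);k[roi[1]:roi[3],roi[0]:roi[2]]=255;m&=k
    cs=max(cv2.findContours(m,0,1)[0],key=cv2.contourArea)[:,0]
    w=np.array([ray(c,q,z,s)[:2] for q in cs.astype(float)])
    (cx,cy),wh,a=cv2.minAreaRect((w*1000).astype(np.float32))
    if wh[1]>wh[0]: a+=90;wh=wh[::-1]
    a=(a+90)%180-90
    return np.round([cx,cy,*wh,a],1)
E
python3 - <<'E'
from h import *
print(tip_reach)
im=cv2.imread('pics/top0.png')[:,:,::-1].copy()
print('long',rect(im,(262,170,310,287),.018))
print('short',rect(im,(395,180,445,270),.018))
print('mark',ray('top',(286.3,195),.018))
for q in ((253,143),(447,142.5),(450,287),(252,286.5)): print('corner',ray('top',q,.008))
print('head',ray('top',(353.5,175),.118))
print('side mark',ray('side',(328,206),.018))
print(camera_params('wrist'))
E
python3 - <<'E'
import cv2
im=cv2.imread('pics/top0.png')[130:300,240:460]
cv2.imwrite('pics/crop0.png',cv2.resize(im,None,fx=3.5,fy=3.5,interpolation=cv2.INTER_CUBIC))
E
```

```text
0.025
long [517.1  98.5 199.7  75.6  -0.9]
short [ 528.  -165.5  130.7   38.8    5.3]
mark [0.58963845 0.08970663 0.018     ]
corner [0.69444624 0.15449258 0.008     ]
corner [ 0.68729472 -0.22426365  0.008     ]
corner [ 0.40931662 -0.21803551  0.008     ]
corner [0.41623287 0.15830778 0.008     ]
head [ 0.61169354 -0.03240159  0.118     ]
side mark [0.59267604 0.08441473 0.018     ]
{'K': array([[285.75929529,   0.        , 323.79928423],
       [  0.        , 285.75929529, 197.43399214],
       [  0.        ,   0.        ,   1.        ]]), 'tool_from_camera': array([[ 8.16182100e-04, -9.45323296e-01, -3.26133715e-01,
         8.47052188e-02],
       [ 9.99999612e-01,  8.79668673e-04, -4.71877170e-05,
        -7.39318075e-04],
       [ 3.31497260e-04, -3.26133550e-01,  9.45323647e-01,
        -1.17917231e-01],
       [ 0.00000000e+00,  0.00000000e+00,  0.00000000e+00,
         1.00000000e+00]])}
```

View pics/crop0.png

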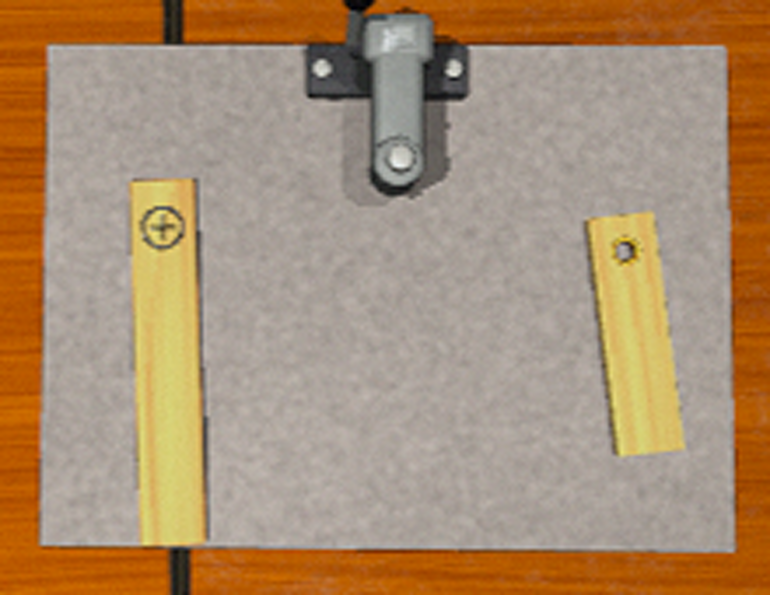

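The crop puts the mark at full-image (195.1,286.3), the tag's front end centre at (285.4,289.7), and the head top at about (175,354). Head and board corners both put the tip near (0.612,-0.033). Next I'll work out the move to above the tag.

```bash
cat >> h.py <<'E'
def plan(pos,xdir,s=None):
    """dp, rot fractions to reach pos pointing down with tool x = xdir"""
    from scipy.spatial.transform import Rotation as R_
    s=s or get_state();R=np.array(s['tcp_rot']);x=np.r_[xdir,0]/np.linalg.norm(xdir);z=np.array([0,0,-1.])
    T=np.c_[x,np.cross(z,x),z]
    return np.round(R.T@(np.array(pos)-s['position'])/.3,4),np.round(R_.from_matrix(R.T@T).as_rotvec()/(2*np.pi),4)
E
python3 - <<'E'
from h import *
o=lambda c,r:ray('top',(240+c/3.5,130+r/3.5),.018)[:2]
m=o(162,228.5);b=(o(142,545)+o(206,544))/2;f=(o(131,181)+o(196,180))/2
d=f-b;L=np.linalg.norm(d);d/=L
g=m-.128*d
print('mark',m,'len',L,'yaw',np.degrees(np.arctan2(d[1],d[0])),'centre',(f+b)/2,'grip',g,'w',np.linalg.norm(o(131,181)-o(196,180)))
print(plan([*g,.16],-d))
E
```

```text
mark [0.58908803 0.08974126] len 0.19782503710566607 yaw 0.8907658293957368 centre [0.51668296 0.08703866] grip [0.4611035  0.08775135] w 0.03577616885548055
(array([-1.2476, -0.8892,  0.3211]), array([ 0.    ,  0.    , -0.0757]))
```

>>> drive_tool(commands=[{"jaw": 0, "dp": [-0.8, -0.57, 0.2], "rot": [0, 0, -0.0757]}, {"jaw": 0, "dp": [-0.8, -0.57, 0.2], "rot": [0, 0, -0.0757]}, {"jaw": 0, "dp": [-0.8, -0.57, 0.2], "rot": [0, 0, -0.0757]}, {"jaw": 0, "dp": [-0.8, -0.57, 0.2], "rot": [0, 0, -0.0757]}, {"jaw": 0, "dp": [-0.8, -0.57, 0.2], "rot": [0, 0, -0.0757]}, {"jaw": 0, "dp": [-0.8, -0.57, 0.2], "rot": [0, 0, -0.0757]}, {"jaw": 0.3, "dp": [-0.8, -0.57, 0.2], "rot": [0, 0, -0.0757]}, {"jaw": 0.3, "dp": [-0.8, -0.57, 0.2], "rot": [0, 0, -0.0757]}])

```text
clock: 1.4
position: [0.3837, 0.2317, 0.1959]
tcp_rot: [[-1.0, -0.012, -0.001], [-0.012, 1.0, -0.0], [0.001, -0.0, -1.0]]
contact_force: [-0.1, 0.8, 0.1]
width: 0.0607
grip_force: 0.0
```

```bash
python3 - <<'E'
from h import *
s=get_state();print(s['clock'],s['position'],s['width'],plan([.461,.088,.16],[-1,-.0155],s))
E
```

```text
1.4 [0.38372001 0.23173419 0.19594487] 0.06068284798185741 (array([-0.252 , -0.4821,  0.1196]), array([-0.    , -0.0001, -0.0006]))
```

>>> drive_tool(commands=[{"jaw": 0.3, "dp": [-0.252, -0.482, 0.12], "rot": [0, 0, -0.0006]}, {"jaw": 0.3, "dp": [-0.252, -0.482, 0.12], "rot": [0, 0, -0.0006]}, {"jaw": 0.3, "dp": [-0.252, -0.482, 0.12], "rot": [0, 0, -0.0006]}, {"jaw": 0.3, "dp": [-0.252, -0.482, 0.12], "rot": [0, 0, -0.0006]}, {"jaw": 0.3, "dp": [-0.252, -0.482, 0.12], "rot": [0, 0, -0.0006]}, {"jaw": 0.3, "dp": [-0.252, -0.482, 0.12], "rot": [0, 0, -0.0006]}])

```text
clock: 2.0
position: [0.4612, 0.0913, 0.1607]
tcp_rot: [[-1.0, -0.021, 0.0], [-0.021, 1.0, 0.001], [-0.0, 0.001, -1.0]]
contact_force: [0.8, -0.5, 0.4]
width: 0.0598
grip_force: 0.0
```

```bash
python3 - <<'E'
from h import *
s=get_state();im=capture('wrist');cv2.imwrite('pics/w1.png',im[:,:,::-1])
print(s['clock'],s['position'],s['width'],s['contact_force'])
for l,z in (('mark',.018),('punch_tip',.033),('long_tag',.018)):
    for f in find_in(l,'wrist')[:2]: print(l,f,ray('wrist',f['point'][::-1],z,s))
E
```

```text
2.0 [0.46117864 0.0913277  0.160721  ] 0.05978309713433521 [ 0.82113862 -0.50749936  0.35760545]
mark {'point': [231.0, 319.0], 'p': 0.86} [0.50190759 0.08717968 0.018     ]
punch_tip {'point': [224.9, 191.6], 'p': 0.58} [ 0.49085896 -0.03252729  0.033     ]
long_tag {'point': [230.1, 318.1], 'p': 0.77} [0.50093001 0.08625978 0.018     ]
```

View pics/w1.png

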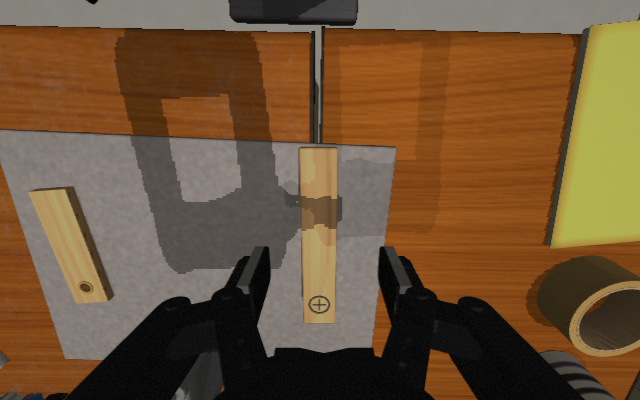

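The wrist view has world +x pointing down. The tag lies centred between the fingers, with its ring at (304,319), front end at (148,318) and back end at (323,320).

```bash
python3 - <<'E'
from h import *
im=cv2.imread('pics/w1.png')[:,:,::-1].copy()
s=get_state();w=lambda c,r:ray('wrist',(c,r),.018,s)[:2]
print('mark',w(319,304.3));f=(w(304.5,323)+w(336,323))/2;b=(w(299.5,148.5)+w(337,148.5))/2
d=f-b;print(f,b,np.linalg.norm(d),np.degrees(np.arctan2(d[1],d[0])),(f+b)/2)
for e in (w(304.5,323),w(336,323),w(299.5,148.5),w(337,148.5)):print(e)
print(np.degrees(np.arctan2(s['tcp_rot'][1][0],s['tcp_rot'][0][0])))
E
```

```text
mark [0.59155221 0.08868331]
[0.61739762 0.09056034] [0.41897938 0.08497595] 0.1984968112309734 1.6121362229074183 [0.5181885  0.08776814]
[0.61780232 0.07263118]
[0.61699292 0.10848949]
[0.41937131 0.06789007]
[0.41858744 0.10206183]
-178.72813373507532
```

```bash
python3 - <<'E'
from h import *
s=get_state();print(s['position'],plan([.463,.0865,.045],[-1,-.022],s))
E
```

```text
[0.46093718 0.09132868 0.16090593] (array([-0.0061, -0.0165,  0.3864]), array([0.0001, 0.0002, 0.    ]))
```

>>> drive_tool(commands=[{"jaw": 0.3, "dp": [-0.006, -0.01, 0.38], "rot": [0, 0, 0]}, {"jaw": 0.45, "dp": [-0.006, -0.01, 0.38], "rot": [0, 0, 0]}, {"jaw": 0.45, "dp": [-0.006, -0.01, 0.38], "rot": [0, 0, 0]}, {"jaw": 0.45, "dp": [-0.006, -0.01, 0.38], "rot": [0, 0, 0]}, {"jaw": 0.45, "dp": [-0.006, -0.01, 0.38], "rot": [0, 0, 0]}])

```text
clock: 2.7
position: [0.4635, 0.0875, 0.0472]
tcp_rot: [[-1.0, -0.021, 0.002], [-0.021, 1.0, 0.0], [-0.002, 0.0, -1.0]]
contact_force: [0.1, -0.4, 0.2]
width: 0.0467
grip_force: 0.0
```

```bash
python3 - <<'E'
from h import *
im=capture('wrist');s=get_state();cv2.imwrite('pics/w2.png',im[:,:,::-1])
print(s['clock'],s['position'],s['width'],s['contact_force'])
E
```

```text
2.75 [0.46435178 0.08746568 0.04817566] 0.04714587216052268 [-0.03697807  1.06425569  0.75311297]
```

View pics/w2.png

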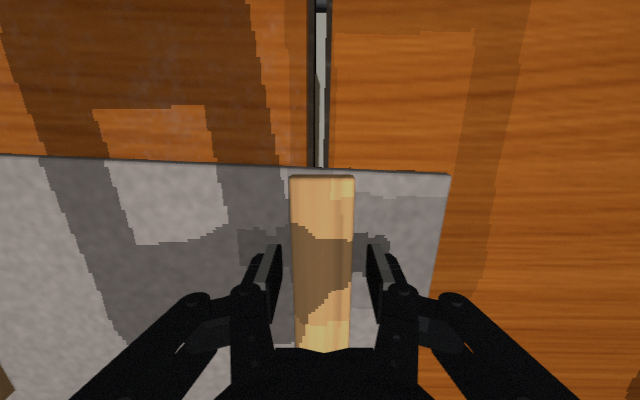

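The tag (columns 290–353) sits centred between the pads (281 and 366). I'll lower gently and feel for the board.

>>> drive_tool(commands=[{"jaw": 0.45, "dp": [0, 0, 0.03], "rot": [0, 0, 0]}, {"jaw": 0.45, "dp": [0, 0, 0.037], "rot": [0, 0, 0]}, {"jaw": 0.45, "dp": [0, 0, 0.04], "rot": [0, 0, 0]}, {"jaw": 0.45, "dp": [0, 0, 0.04], "rot": [0, 0, 0]}])

```text
clock: 3.15
position: [0.4631, 0.0868, 0.0344]
tcp_rot: [[-1.0, -0.02, 0.0], [-0.02, 1.0, 0.0], [-0.0, 0.0, -1.0]]
contact_force: [0.2, -0.0, -0.2]
width: 0.0472
grip_force: 0.0
```

>>> drive_tool(commands=[{"jaw": 0.45, "dp": [0, 0, 0.007], "rot": [0, 0, 0]}, {"jaw": 0.45, "dp": [0, 0, 0.007], "rot": [0, 0, 0]}])

```text
clock: 3.35
position: [0.4629, 0.0868, 0.0321]
tcp_rot: [[-1.0, -0.02, -0.0], [-0.02, 1.0, 0.0], [0.0, 0.0, -1.0]]
contact_force: [-1.5, -0.2, 0.5]
width: 0.0472
grip_force: 0.0
```

>>> drive_tool(commands=[{"jaw": 0.6, "dp": [0, 0, 0], "rot": [0, 0, 0]}, {"jaw": 0.7, "dp": [0, 0, 0], "rot": [0, 0, 0]}, {"jaw": 0.7, "dp": [0, 0, 0], "rot": [0, 0, 0]}, {"jaw": 0.7, "dp": [0, 0, 0], "rot": [0, 0, 0]}, {"jaw": 0.7, "dp": [0, 0, 0], "rot": [0, 0, 0]}], squeeze=30)

```text
clock: 3.85
position: [0.4632, 0.0868, 0.0324]
tcp_rot: [[-1.0, -0.02, 0.0], [-0.02, 1.0, 0.0], [-0.0, 0.0, -1.0]]
contact_force: [0.0, 0.3, 1.3]
width: 0.0353
grip_force: 31.0
```

```bash
python3 - <<'E'
from h import *
im=capture('top');cv2.imwrite('pics/top1.png',im[:,:,::-1]);s=get_state()
print(s['position'],s['width'],s['grip_force'],s['contact_force'])
print(plan([.463+.6118-.591,.0868-.033-.0893,s['position'][2]],[-1,-.02],s))
E
```

```text
[0.4631729  0.08680129 0.03238004] 0.03494378826691872 31.013245582580566 [-0.46473611  0.4299121   1.05205162]
(array([-0.0607, -0.4089,  0.    ]), array([ 0.    ,  0.0001, -0.0001]))
```

>>> drive_tool(commands=[{"jaw": 0.7, "dp": [-0.006, -0.035, 0], "rot": [0, 0, 0]}, {"jaw": 0.7, "dp": [-0.012, -0.075, 0], "rot": [0, 0, 0]}, {"jaw": 0.7, "dp": [-0.018, -0.12, 0], "rot": [0, 0, 0]}, {"jaw": 0.7, "dp": [-0.024, -0.165, 0], "rot": [0, 0, 0]}, {"jaw": 0.7, "dp": [-0.03, -0.21, 0], "rot": [0, 0, 0]}, {"jaw": 0.7, "dp": [-0.036, -0.255, 0], "rot": [0, 0, 0]}, {"jaw": 0.7, "dp": [-0.042, -0.3, 0], "rot": [0, 0, 0]}, {"jaw": 0.7, "dp": [-0.048, -0.34, 0], "rot": [0, 0, 0]}, {"jaw": 0.7, "dp": [-0.054, -0.375, 0], "rot": [0, 0, 0]}, {"jaw": 0.7, "dp": [-0.06, -0.4, 0], "rot": [0, 0, 0]}, {"jaw": 0.7, "dp": [-0.061, -0.409, 0], "rot": [0, 0, 0]}, {"jaw": 0.7, "dp": [-0.061, -0.409, 0], "rot": [0, 0, 0]}])

```text
clock: 5.1
position: [0.4841, -0.0364, 0.0324]
tcp_rot: [[-1.0, -0.019, 0.001], [-0.019, 1.0, -0.001], [-0.001, -0.001, -1.0]]
contact_force: [-0.8, -1.3, 4.1]
width: 0.0348
grip_force: 31.3
```

```bash
python3 - <<'E'
from h import *
s=get_state();print(s['clock'],s['position'],s['width'],s['grip_force'],s['contact_force'])
for c in ('top','side','wrist'):
    im=capture(c);cv2.imwrite(f'pics/{c}2.png',im[:,:,::-1])
t=cv2.imread('pics/top2.png')[135:305,290:400];d=cv2.imread('pics/side2.png')[180:290,285:405]
a=cv2.resize(t,(385,595),interpolation=cv2.INTER_CUBIC);b=cv2.resize(d,(414,380),interpolation=cv2.INTER_CUBIC)
o=np.zeros((595,799,3),np.uint8);o[:,:385]=a;o[:380,385:]=b
cv2.imwrite('pics/c2.png',o)
E
```

```text
5.1 [ 0.4841367  -0.03637746  0.03238592] 0.0347875873705543 31.258426308631897 [-0.76940943 -1.31225355  4.13019354]
```

View pics/c2.png

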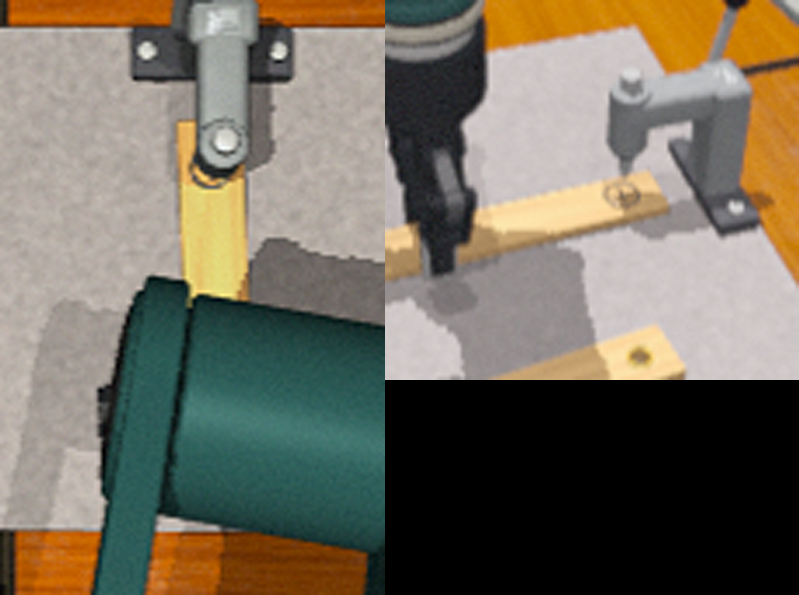

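The top crop shows the ring's front rim peeking from under the head. The side crop shows the pin end at about (172,626) and the ring centre at (194,623) in crop pixels, with the tag flat.

```bash
python3 - <<'E'
from h import *
q=lambda c,r:(285+(c+.5-385)/3.45-.5,180+(r+.5)/3.4545-.5)
print('tip',ray('side',q(626,173),.033),'mark',ray('side',q(622.5,194),.018))
t=lambda c,r:(290+(c+.5)/3.5-.5,135+(r+.5)/3.5-.5)
print('head',ray('top',t(227,140),.118),'ringfront',ray('top',t(211,188),.018))
l=ray('top',t(181,180),.018);r=ray('top',t(246,180),.018);print('tag mid near ring',(l+r)/2)
d=cv2.imread('pics/side2.png')[218:248,334:374]
cv2.imwrite('pics/d2.png',cv2.resize(d,None,fx=18,fy=18,interpolation=cv2.INTER_CUBIC))
E
```

```text
tip [ 0.61642169 -0.03237864  0.033     ] mark [ 0.61365662 -0.03531455  0.018     ]
head [ 0.61227287 -0.03411884  0.118     ] ringfront [ 0.60006082 -0.03255328  0.018     ]
tag mid near ring [ 0.60444252 -0.03402411  0.018     ]
```

View pics/d2.png

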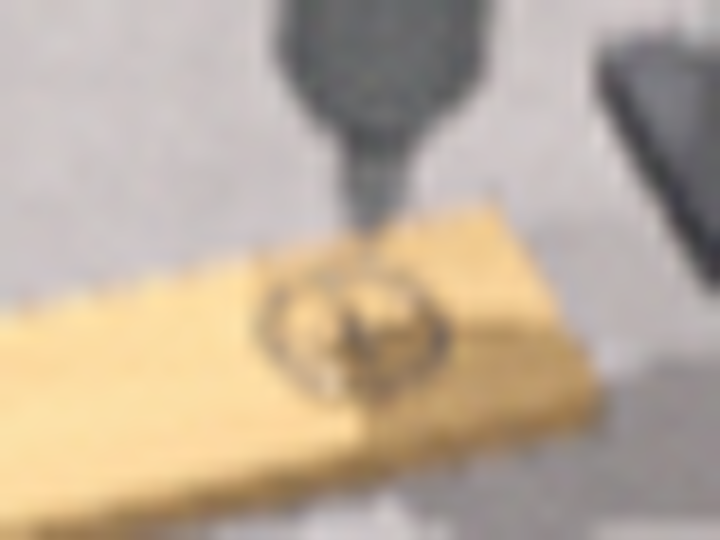

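The enlarged side view shows the pin end at (240,370) and the cross at (333,353) in crop pixels, about one image pixel apart horizontally.

```bash
python3 - <<'E'
from h import *
q=lambda c,r:(334+(c+.5)/18-.5,218+(r+.5)/18-.5)
for r in (236,244): print('tip',ray('side',q(371,r),.033))
print('mark',ray('side',q(353.5,333),.018))
E
```

```text
tip [ 0.6145528  -0.03496659  0.033     ]
tip [ 0.61401955 -0.03633621  0.033     ]
mark [ 0.6127081  -0.03578725  0.018     ]
```

Top and side agree within about 1.5 mm. I'll nudge 1 mm forward, then release and retreat.

>>> drive_tool(commands=[{"jaw": 0.7, "dp": [-0.004, 0, 0], "rot": [0, 0, 0]}, {"jaw": 0.7, "dp": [-0.004, 0, 0], "rot": [0, 0, 0]}, {"jaw": 0.7, "dp": [-0.004, 0, 0], "rot": [0, 0, 0]}, {"jaw": 0.55, "dp": [-0.004, 0, 0], "rot": [0, 0, 0]}, {"jaw": 0.4, "dp": [-0.004, 0, 0], "rot": [0, 0, 0]}, {"jaw": 0.3, "dp": [-0.004, 0, 0], "rot": [0, 0, 0]}, {"jaw": 0.3, "dp": [-0.004, 0, 0], "rot": [0, 0, 0]}])

```text
clock: 5.95
position: [0.4845, -0.0351, 0.0317]
tcp_rot: [[-1.0, -0.02, -0.001], [-0.02, 1.0, 0.001], [0.001, 0.001, -1.0]]
contact_force: [-0.7, 0.9, 0.1]
width: 0.0599
grip_force: 0.0
```

>>> drive_tool(commands=[{"jaw": 0.3, "dp": [0, 0, -0.05], "rot": [0, 0, 0]}, {"jaw": 0.3, "dp": [0, 0, -0.15], "rot": [0, 0, 0]}, {"jaw": 0.3, "dp": [0.1, 0, -0.3], "rot": [0, 0, 0]}, {"jaw": 0.3, "dp": [0.2, 0.2, -0.4], "rot": [0, 0, 0]}, {"jaw": 0.3, "dp": [0.2, 0.6, -0.4], "rot": [0, 0, 0]}, {"jaw": 0.3, "dp": [0.2, 0.6, -0.4], "rot": [0, 0, 0]}, {"jaw": 0.3, "dp": [0.2, 0.6, -0.4], "rot": [0, 0, 0]}, {"jaw": 0.3, "dp": [0.2, 0.6, -0.4], "rot": [0, 0, 0]}])

```text
clock: 6.75
position: [0.4206, 0.1476, 0.1528]
tcp_rot: [[-1.0, -0.027, 0.001], [-0.027, 1.0, 0.003], [-0.001, 0.003, -1.0]]
contact_force: [0.4, -1.4, 0.4]
width: 0.0599
grip_force: 0.0
```

```bash
python3 - <<'E'
from h import *
s=get_state();print(s['clock'],s['position'],s['width'],s['contact_force'])
for c in ('top','side'):
    im=capture(c);cv2.imwrite(f'pics/{c}3.png',im[:,:,::-1])
t=cv2.imread('pics/top3.png')[135:295,310:390];d=cv2.imread('pics/side3.png')[218:248,334:374]
a=cv2.resize(t,(299,598),interpolation=cv2.INTER_CUBIC);b=cv2.resize(d,(480,360),interpolation=cv2.INTER_CUBIC)
o=np.zeros((598,779,3),np.uint8);o[:,:299]=a;o[:360,299:]=b
cv2.imwrite('pics/c3.png',o)
E
```

```text
6.75 [0.42060667 0.14763996 0.15280407] 0.05990910071939809 [ 0.44752506 -1.4155524   0.43436877]
```

View pics/c3.png

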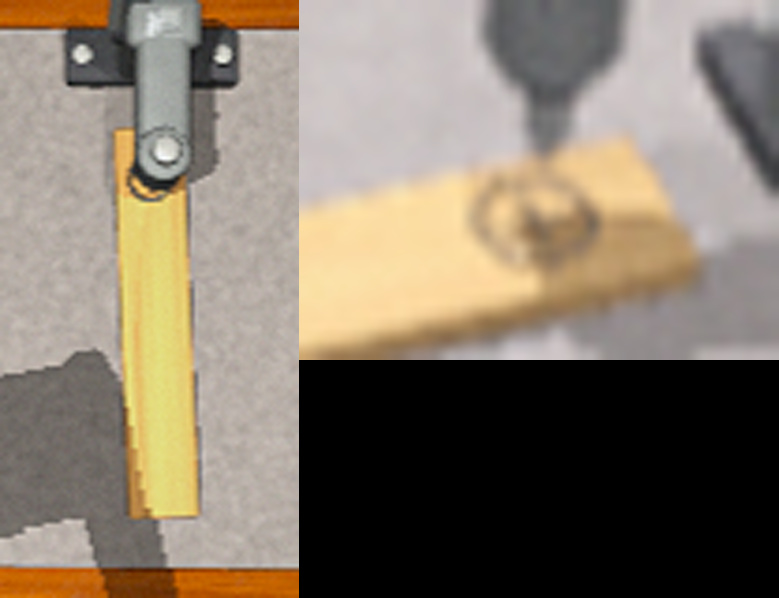

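The tag lies flat and free. Side crop: pin end about (157,544), ring centre about (220,535). Top crop: tag front end at row 517, its corners at columns 131 and 199, back edge at row 130.

```bash
python3 - <<'E'
from h import *
q=lambda c,r:(334+(c-299+.5)/12-.5,218+(r+.5)/12-.5)
for r in (156,161): print('tip',ray('side',q(544.5,r),.033))
print('mark',ray('side',q(535.5,220.5),.018))
k=299/80
t=lambda c,r:ray('top',(310+(c+.5)/k-.5,135+(r+.5)/k-.5),.018)[:2]
b=(t(131,516)+t(199.5,516))/2;f=(t(115,130)+t(183,130))/2;d=(f-b);print(np.linalg.norm(d),np.degrees(np.arctan2(d[1],d[0])));d/=np.linalg.norm(d)
print('top mark',b+.173*d,(b+f)/2+.073*d,'head',ray('top',(310+(166+.5)/k-.5,135+(150.5)/k-.5),.118))
c=[ray('top',x,.008) for x in ((253,143),(447,142.5),(450,287),(252,286.5))]
# wrist view of tip from the left: camera looks along world -y -> tool x = +y
print(plan([.612,.12,.17],[0,1]), plan([.56,.13,.15],[-.5,.87]))
E
```

```text
tip [ 0.61437545 -0.03457346  0.033     ]
tip [ 0.61387556 -0.03585849  0.033     ]
mark [ 0.61301818 -0.03550286  0.018     ]
0.1968906442782504 0.9659694877199605
top mark [ 0.61283682 -0.03303733] [ 0.61128236 -0.03306354] head [ 0.61207411 -0.03334509  0.118     ]
(array([-0.6346, -0.0941, -0.06  ]), array([-1.000e-04,  0.000e+00,  2.536e-01])) (array([-0.4621, -0.0568,  0.0066]), array([-1.000e-04,  0.000e+00,  1.706e-01]))
```

```bash
python3 -c "
from cell import *
print(sign_off())"
```

```text
the job is handed in; nothing more can be done
None
```

The long tag now lies flat and released, with its mark under the punch tip to within about 1–2 mm by the top and side cameras; the short tag was not touched, and the job is handed in at about 7 s.

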